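# Turn over a lacquered sample panel against the step of its rest

### The arm

A 6-joint arm with a two-finger parallel gripper is mounted at the origin on the work surface. World frame = base frame: x ahead of the robot, y to its left, z up, the work surface at z = 0. Lengths are in m, angles in rad, forces in N, time in s.
With the tool pointing down it reaches from about 0.3 to 0.875 m from the base axis. Payload 6.4 kg.
Tool frame: the origin (TCP) lies on the centre line of the jaws, within the pads' length; the fingertips stand 25 mm ahead of it and the grasp point (between the pads) lies 6 mm ahead of it (ctrl.tips_ahead is the z of the fingertips in the tool frame, in m); z points along the fingers, x is the direction in which the jaws open and shut, and the axes are right-handed (so a half turn about z gives the same grasp; the last joint's range is limited). The gripper opens to 85 mm and grips with 20 to 120 N. Pads are 22 mm wide; open, the fingers measure 114 mm over their backs; the gripper's body (76 mm by 85 mm) begins 54 mm behind the grasp point. The pads swing forward as they close: fully open they stand 13 mm farther back than shut.
Start: joints at [0.907, 0.181, 1.607, -0, 1.354, -0.206], TCP at [0.254, 0.516, 0.256] pointing down, gripper open.
Joint ranges: [-2.99, 2.99], [-0.89, 2.07], [0.3, 2.58], [-1.14, 4.28], [0, 2.63], [-3.12, 3.12]. Speed limits (rad/s): [2.57, 2.57, 3.01, 3.14, 3.14, 3.14].

### API

Orientations are given as a unit quaternion [w, x, y, z].
In Python, from bench import ctrl gives the robot as it stands.
- The arm moves only by the shell command python3 -m pendant 'ROWS'. ROWS is JSON, a list that holds one entry, the list of rows, each a list of 7 numbers: the shift along the tool's x, y, z in m, then the turn, a rotation vector about the tool's x, y, z in rad, then the closure, from -1 (fully open) to 1 (shut). A call has 1 to 10 rows; each row shifts and turns the commanded pose from where the row before left it, along the tool's axes as they then stand; what a row does not reach is not made up. A row lasts 1/10 s, in which the tool goes at most 50 mm and 8.59 degrees, less where a joint would pass 70% of its speed; a pose out of reach is approached as far as the arm can. A call with a gripper value outside its range is refused whole. The fingers move at their own pace and stop on an object; the grip force is fixed at half the most. Time passes only in rows, so rows that do not move let the fingers close. It gives the time, the measured TCP pose, the force and the opening at its end, in the units of the state.
- ctrl.get_obs(): the state, without advancing time (a new reading comes with each control period).
- ctrl.camera(name): name is "scene" or "top" or "wrist"; returns (picture, depth): 384x512x3 uint8, red, green, blue; 384x512 float32, m along the optical axis (not along the pixel's ray), 0 where there is no reading.
- ctrl.calibration(name): a dict with "fov_y" (degrees; the focal length in pixels is half the picture's height over the tangent of half this angle, whatever the lens; pixels are square), "cx", "cy" (the principal point, pixels), "camera_from_world" (4x4, takes a point from world to camera coordinates). Camera axes: x right, y down, z forward; pixel columns grow to the right and rows downward; lengths in m; the calibration is good to about 2 mm. The wrist camera is an equidistant fisheye: a pixel r from the principal point sees the ray r / f radians off the axis. A picture is of the moment at which its call begins: read the wrist's pose just before it. calibration takes no time and is no camera call; for the wrist camera it gives the pose at the moment of the call.
- ctrl.hand_in(): hands the job in, once; it reports no verdict.
The state is a dict: "time_s": time; "q": joint angles; "dq": joint speeds; "joint_efforts": joint torques, N m; "eef_pos": TCP position; "eef_rot": TCP orientation; "wrist_force": force on the tool from outside, world axes, zero at the start; "torque": the same for the moment, N m; "opening": opening from 0.0 (shut) to 1.0 (fully open).
Only numpy, scipy, OpenCV 4.12 (cv2) and the standard library are available. Lean on these libraries where they do the work, as an engineer would, in place of code of your own. Each camera call takes 0.05 s, during which the arm holds its last target.

### The job

With the outside of the fingers, and without ever gripping the black lacquered sample panel or lifting it clear of its rest, push it along the ledge until its whole leading edge is flush against the step; then push its opposite, overhanging edge up so that the panel stands on end against the step, and tip it on over the step so that it ends lying flat on the raised bed, lacquered face down. Leave the other things on the bench where they stand, and finish with the fingers clear of everything.

Things in the scene. Friction and masses are not known exactly. Their poses are not given: they have to be found in the camera images.
- rest: Fixed stepped wooden rest, pale ledge and browner raised bed, 240 mm wide (y). Origin: on the table surface under the middle of the step's upright face. x is level, from ledge to bed; z up. Ledge: x -80 to 0 mm, top 20 mm above the table. Step face at x = 0, 16 mm high. Bed: x 0 to 130 mm, top 36 mm above the table. Free table before the ledge (x -200 to -80 mm, y within 120 mm).
- panel_center (a point): Centre of the loose flat panel, 90 mm (its x) by 120 mm (its y) by 6 mm (z), 60 to 130 g, black lacquer on its +z face, bare aluminium below. Starts flat on the ledge, centre 23 mm above the table, x axis within 0.13 rad of the rest's x, leading (+x) edge 8 to 36 mm short of the step. Past upright it falls onto the bed by itself.
- panel_lead_a (a point): Point on the panel's leading (+x) edge, 45 mm from the centre along x and 55 mm along +y, at mid-thickness. The panel tips about this edge in the corner of ledge and step. The opposite edge overhangs the ledge with free air below, still by 10 mm when the panel is flush, its underside 20 mm above the table: fingertips reaching lower than it, at two points, push it square and then up.
- panel_lead_b (a point): Same as panel_lead_a at the other end of the leading edge (55 mm along the panel's -y).
- compound_jar: Bystander: white jar of polish, 64 mm across, 75 mm high, origin under its centre. Stands on the table off one end (-y) of the rest.
- tape_roll: Bystander: yellow roll of masking tape lying flat, 90 mm across, 25 mm high, origin under its centre. Beyond the bed.
- sanding_block: Bystander: cork sanding block 120 x 65 x 30 mm, origin under its centre. Beyond the bed.
- spray_bottle: Bystander: white bottle, 60 mm across, 170 mm high, origin under its centre. Off the -y end of the rest, toward the ledge side.
- mixing_cup: Bystander: small open cup, 76 mm across, 55 mm high, origin under its centre. On the table 200 mm or more out from the step on the ledge side, to one side.
- scraper: Bystander: flat spatula lying on the table at the robot's far left.
- polisher: Bystander: red polishing machine standing on its 150 mm pad, 220 mm high, at the robot's right, origin under its centre.
Not all that is in view belongs to the job. What is meant by the part that bears panel_center is not blue, orange or turquoise, and is the larger of those in its own colour.

How it is judged:
On the way, in this order (a step that is already met when the one before it is completed fails the run):
1. the panel lies flat on the ledge with its leading edge flush against the step (both ends of the edge within 5 mm) (x of each of panel_lead_a, panel_lead_b in the frame of rest above -0.005 m and angle between panel_center's own z axis and vertical below 0.12 rad and height (world z) of panel_center below 0.03 m), for 0.1 s.
2. the panel stands tipped up (45 to 115 degrees) on its leading edge at the step (angle between panel_center's own z axis and vertical between 0.8 and 2 rad and x of panel_lead_a in the frame of rest between -0.035 and 0.03 m and x of panel_lead_b in the frame of rest between -0.035 and 0.03 m and height (world z) of each of panel_lead_a, panel_lead_b below 0.05 m), for 0.1 s.
At the end, for the whole second after the job is handed in: The panel lies flat (within 8 degrees) and still, lacquered face down on the raised bed of the rest, its centre over the bed; it may overhang the step's edge (angle between panel_center's own z axis and vertical above 3 rad and height (world z) of panel_center between 0.033 and 0.046 m and x of panel_center in the frame of rest between 0 and 0.13 m and y of panel_center in the frame of rest between -0.1 and 0.1 m and linear speed of panel below 0.02 m/s); the robot touches nothing.
It fails at once if the panel was lifted: its leading edge rose more than 30 mm above the bed, or its centre higher than upright standing allows (height (world z) of any of panel_lead_a, panel_lead_b above 0.066 m or height (world z) of panel_center above 0.105 m).
It fails at once if the panel fell off the rest (height (world z) of panel_center below 0.013 m).
It fails at once if a bystander was moved by more than 25 mm (distance of any of compound_jar, tape_roll, sanding_block, spray_bottle, mixing_cup, scraper, polisher from where it was at the start of the episode above 0.025 m).
It also fails if it takes over 45 s, if anything falls off the work surface, if the arm or the gripper's body presses on something with over 40 N, if the wrist force passes 120 N, or if a joint passes its speed limit or range.

## Working session

There is one attempt and no reset: what is moved stays moved. The work goes in short steps, Python scripts to look and compute and a shell command to move; the robot and the scene stay as the last step left them, time stands still between calls to the robot, and variables do not carry over. Pictures are saved under pics/ and viewed, and the job is handed in when it is done.

```bash
ls; mkdir -p pics; python3 - <<'E'
from bench import ctrl
import cv2
print(ctrl.get_obs(), ctrl.tips_ahead)
for n in ["scene","top","wrist"]:
    print(n,ctrl.calibration(n))
    p,d=ctrl.camera(n); cv2.imwrite(f"pics/{n}0.png",p[:,:,::-1])
    import numpy as np; np.savez(f"pics/{n}0.npz",p=p,d=d)
E
```

```text
pics
{'time_s': 0.0, 'q': array([ 9.06719589e-01,  1.81542569e-01,  1.60801504e+00,  2.36617931e-05,
        1.35379290e+00, -2.06298104e-01]), 'dq': array([-1.19280583e-03,  6.98842960e-04,  8.20859270e-04, -3.26980935e-04,
       -1.41304960e-05,  2.77683690e-04]), 'joint_efforts': array([-3.31322744e-04, -4.44881594e+01, -3.51331508e+01, -1.71624965e-04,
        9.03568463e-03, -6.53820678e-06]), 'eef_pos': array([0.2537812 , 0.51539722, 0.25537986]), 'eef_rot': array([ 2.90706090e-04,  8.49105420e-01,  5.28222693e-01, -8.29539640e-04]), 'wrist_force': array([-0.00905522, -0.05279059,  1.00674867]), 'torque': array([0.00986302, 0.02569613, 0.007755  ]), 'opening': 0.9990223845149683} 0.025
scene {'fov_y': 47.51117498074197, 'cx': 256.76564744053763, 'cy': 191.2123914807235, 'camera_from_world': array([[ 0.40950342,  0.91221796,  0.01285895, -0.17136512],
       [ 0.68566607, -0.2984432 , -0.66392297, -0.34812888],
       [-0.60180478,  0.28069567, -0.74769041,  1.76676206],
       [ 0.        ,  0.        ,  0.        ,  1.        ]])}
top {'fov_y': 56.04663888696145, 'cx': 255.79363470933274, 'cy': 189.98304053914617, 'camera_from_world': array([[-0.00365222, -0.99985831,  0.01643234, -0.07100288],
       [-0.99805841,  0.00262292, -0.06222962,  0.56057667],
       [ 0.0621777 , -0.01662771, -0.99792658,  1.17244071],
       [ 0.        ,  0.        ,  0.        ,  1.        ]])}
wrist {'fov_y': 65.70646984690485, 'cx': 259.51525386907724, 'cy': 190.05378355711582, 'camera_from_world': array([[ 0.44148481,  0.89726628, -0.00209299, -0.57480274],
       [ 0.84849842, -0.41672856,  0.32617134, -0.04358803],
       [ 0.29179034, -0.14577559, -0.94530835,  0.38123113],
       [ 0.        ,  0.        ,  0.        ,  1.        ]])}
```

View pics/scene0.png

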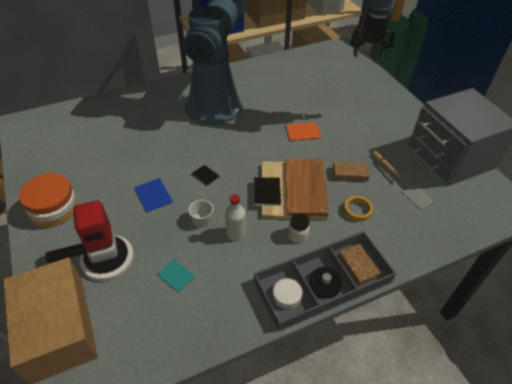

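View pics/top0.png

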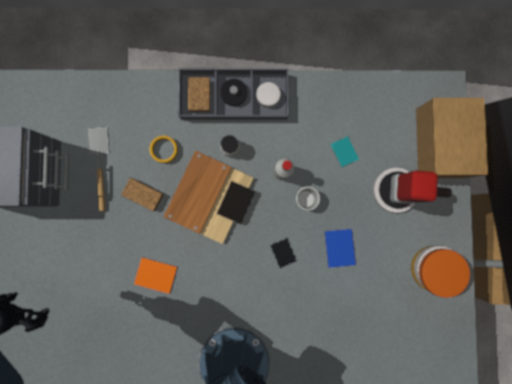

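View pics/wrist0.png

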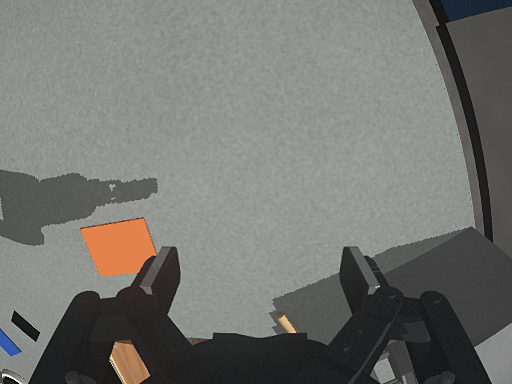

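Candidates for the panel are the black plate on the ledge at top (235,202), the small black card on the table at top (283,252), and the blue, orange and turquoise cards at (340,248), (155,275) and (345,151). The description fits the larger black one, on the ledge. I'll check it in a crop and measure it.

```bash
cat > h.py <<'E'
import numpy as np, cv2
from bench import ctrl
def K(n):
    c=ctrl.calibration(n); f=192/np.tan(np.radians(c["fov_y"]/2)); return f,c["cx"],c["cy"],np.array(c["camera_from_world"])
def ray(n,uv,cal=None):
    f,cx,cy,T=cal or K(n); R=T[:3,:3]; t=T[:3,3]
    uv=np.atleast_2d(np.array(uv,float)); a=(uv[:,0]-cx)/f; b=(uv[:,1]-cy)/f
    if n=="wrist":
        r=np.hypot(a,b)+1e-12; d=np.stack([np.sin(r)*a/r,np.sin(r)*b/r,np.cos(r)],1)
    else: d=np.stack([a,b,np.ones_like(a)],1)
    return -R.T@t, d@R
def plane(n,uv,z,cal=None):
    o,d=ray(n,uv,cal); s=(z-o[2])/d[:,2]; return o+s[:,None]*d
def proj(n,P,cal=None):
    f,cx,cy,T=cal or K(n); P=np.atleast_2d(P)@T[:3,:3].T+T[:3,3]
    if n=="wrist":
        r=np.hypot(P[:,0],P[:,1]); th=np.arctan2(r,P[:,2]); return np.stack([cx+f*th*P[:,0]/r,cy+f*th*P[:,1]/r],1)
    return np.stack([cx+f*P[:,0]/P[:,2],cy+f*P[:,1]/P[:,2]],1)
E
python3 - <<'E'
from h import *
for n,(x,y,w,h) in {"top":(140,120,190,160),"scene":(180,120,200,150)}.items():
    p=np.load(f"pics/{n}0.npz")["p"]; c=p[y:y+h,x:x+w,::-1]
    cv2.imwrite(f"pics/crop_{n}.png",cv2.resize(c,None,fx=4,fy=3.75 if 0 else 3.7,interpolation=cv2.INTER_CUBIC))
    hsv=cv2.cvtColor(p,cv2.COLOR_RGB2HSV)
    blk=(p.max(2)<38).astype(np.uint8); brown=((hsv[...,0]<25)&(hsv[...,1]>70)&(hsv[...,2]>60)).astype(np.uint8)
    for nm,m,z in(("black",blk,.026),("brown",brown,.036)):
        cs,_=cv2.findContours(m,cv2.RETR_EXTERNAL,cv2.CHAIN_APPROX_NONE)
        for k in cs:
            M=cv2.moments(k)
            if 120<M["m00"]<6000:
                u=M["m10"]/M["m00"],M["m01"]/M["m00"]
                if not(x<u[0]<x+w and y<u[1]<y+h): continue
                W=plane(n,cv2.boxPoints(cv2.minAreaRect(k)),z)
                pts=plane(n,k[:,0],z)[:,:2].astype(np.float32); r=cv2.minAreaRect(pts*1000)
                print(n,nm,np.round(u,1),M["m00"],"world mm",np.round(r[0],1),np.round(r[1],1),round(r[2],1))
E
```

```text
top black [283.1 252.6] 294.5 world mm [ 356.3 -160.5] [70.6 50.7] 22.4
top black [236.1 202.2] 702.0 world mm [520.   -8.2] [ 76.4 107. ] 66.1
top brown [155.1 275.1] 1051.0 world mm [288.2 249.6] [121.9  91.3] 74.6
top brown [141.9 194. ] 686.0 world mm [547.5 295.8] [120.1  63.1] 63.4
top brown [204.3 196.3] 4047.0 world mm [538.3  81.5] [212.  240.4] 65.2
top brown [163.1 148.7] 608.5 world mm [695.6 229.5] [91.2 88.8] 90.0
scene black [376.3 256.3] 223.5 world mm [872.7 170.5] [139.8  21.9] 0.7
scene black [299.2 221.5] 196.0 world mm [679.5  25.4] [51.6 60.1] 40.5
scene black [266.6 190.5] 541.5 world mm [521.5 -10.3] [ 77.8 105.7] 66.0
scene black [205.1 174.6] 223.5 world mm [ 376.2 -172.6] [72.  54.1] 21.8
scene brown [360.2 263.3] 861.0 world mm [886.  109.1] [ 76.4 120.3] 89.4
scene brown [357.8 208.2] 595.0 world mm [712.6 217.3] [ 94.3 105.7] 66.5
scene brown [350.9 170.1] 521.0 world mm [565.6 284.6] [121.   85.1] 66.5
scene brown [297.6 188.7] 3129.0 world mm [553.2  71. ] [213.1 265.9] 65.5
scene brown [302.9 130.9] 535.0 world mm [316.7 232.1] [123.4  99.6] 74.0
```

```bash
ls pics
```

```text
crop_scene.png
crop_top.png
scene0.npz
scene0.png
top0.npz
top0.png
wrist0.npz
wrist0.png
```

View pics/crop_top.png

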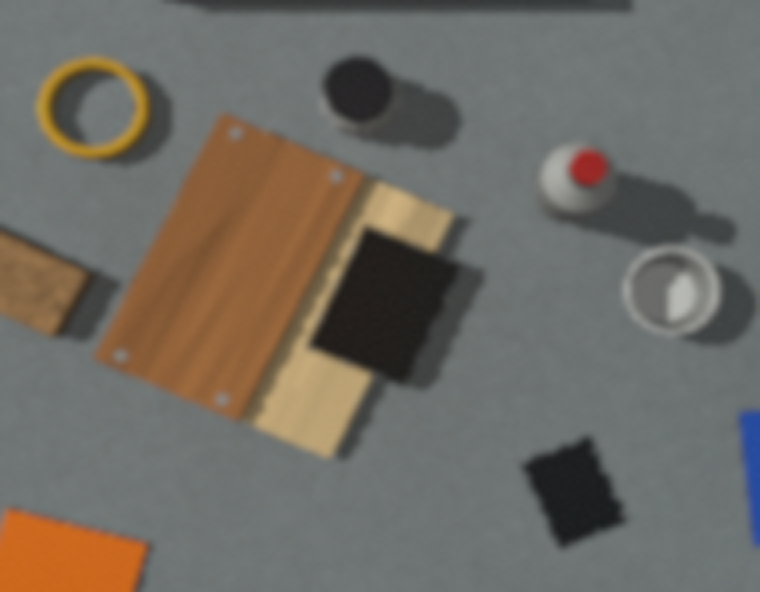

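View pics/crop_scene.png

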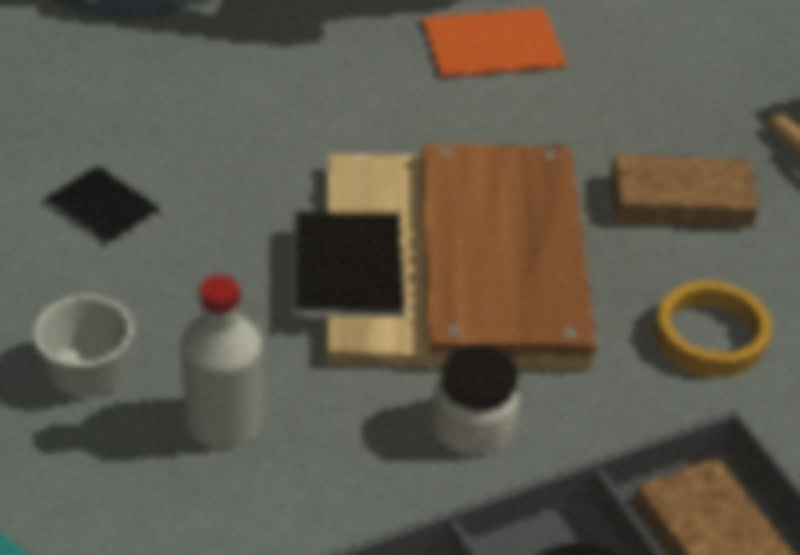

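```bash
python3 - <<'E'
from h import *
O=np.array([.5278,.0588]); a=np.radians(65.2); X=np.array([np.cos(a),np.sin(a)]); Y=np.array([-X[1],X[0]])
def rest(P): P=np.asarray(P)[...,:2]-O; return np.stack([P@X,P@Y],-1)*1000
for nm,uv,z in [("cup rim",(308,198),.055),("bottle base",(283,172),.1),("bottle cap",(288,165),.17),("jar lid",(229,144),.075)]:
    P=plane("top",[uv],z)[0]; print(nm,P.round(3),rest(P).round(0))
cal=K("wrist"); d=np.load("pics/wrist0.npz")["d"]
from scipy.spatial.transform import Rotation as R
o=ctrl.get_obs(); q=o["eef_rot"]; Rt=R.from_quat([q[1],q[2],q[3],q[0]])
for uv in [(168,252),(160,265),(150,280),(140,295),(175,255),(352,252),(360,270),(347,258)]:
    z=d[uv[1],uv[0]]; o_,dr=ray("wrist",[uv],cal)
    Tc=cal[3][:3,:3]; dc=Tc@dr[0]; P=o_+dr[0]*z/dc[2]
    print(uv,round(float(z),4),(Rt.inv().apply(P-o["eef_pos"])*1000).round(1))
E
```

```text
cup rim [ 0.532 -0.239  0.055] [-269. -129.]
bottle base [ 0.611 -0.156  0.1  ] [-160. -165.]
bottle cap [ 0.623 -0.164  0.17 ] [-162. -180.]
jar lid [0.703 0.012 0.075] [  31. -178.]
(168, 252) 0.1383 [-43.9  -9.6   3. ]
(160, 265) 0.1258 [-44.  -10.4 -10. ]
(150, 280) 0.1151 [-45.2 -10.1 -21.4]
(140, 295) 0.1031 [-45.1 -11.6 -33.6]
(175, 255) 0.1432 [-41.8  -5.7   6.8]
(352, 252) 0.1367 [ 45.4 -10.5   1.6]
(360, 270) 0.1215 [ 44.6 -10.8 -14.4]
(347, 258) 0.1387 [43.6 -6.7  2.4]
```

```bash
python3 - <<'E'
from h import *
from scipy.spatial.transform import Rotation as R
cal=K("wrist"); d=np.load("pics/wrist0.npz")["d"]
o=ctrl.get_obs(); q=o["eef_rot"]; Rt=R.from_quat([q[1],q[2],q[3],q[0]])
v,u=np.mgrid[230:384,60:460]; uv=np.stack([u.ravel(),v.ravel()],1)
o_,dr=ray("wrist",uv,cal); zc=dr@cal[3][2,:3]; z=d[uv[:,1],uv[:,0]]
P=Rt.inv().apply(o_+dr*(z/zc)[:,None]-o["eef_pos"])*1000
m=(z>0)&(P[:,2]<60)&(abs(P[:,0])<70)
for s in(-1,1):
    k=m&(s*P[:,0]>30)&(P[:,2]>-30); Q=P[k]; print(s,Q[:,2].max(),np.percentile(Q[:,2],98), Q[Q[:,2]>np.percentile(Q[:,2],97)].round(1)[:6], abs(Q[:,0]).min(),abs(Q[:,0]).max())
print("cam in tool",(Rt.inv().apply(o_-o["eef_pos"])*1000).round(1))
E
```

```text
-1 12.07658405906155 8.72828612253866 [[-48.2  -9.6   8.7]
 [-47.3  -9.4   9.1]
 [-46.   -9.7   8.6]
 [-45.8  -9.3   9.5]
 [-44.5  -9.6   9.1]
 [-43.8  -9.9   8.5]] 41.21465869934485 56.07538666173954
1 11.653928537450033 9.189191412038966 [[ 43.9  -9.8   9. ]
 [ 44.2 -10.    8.6]
 [ 44.9  -9.8   8.9]
 [ 45.4  -9.8   8.9]
 [ 47.1  -9.7   8.9]
 [ 48.   -9.9   8.5]] 42.822416295964175 57.56255991300464
cam in tool [   0.8  -83.4 -117.9]
```

```bash
python3 -m pendant '[[[-0.027,0.029,0,0,0,0,-1],[-0.027,0.029,0,0,0,0,-1],[-0.027,0.029,0,0,0,0,-1],[-0.027,0.029,0,0,0,0,-1],[-0.027,0.029,0,0,0,0,-1],[-0.027,0.029,0,0,0,0,-1],[-0.027,0.029,0,0,0,0,-1],[-0.027,0.029,0,0,0,0,-1]]]'
python3 -m pendant '[[[-0.027,0.029,0,0,0,0,-1],[-0.027,0.029,0,0,0,0,-1],[-0.027,0.029,0,0,0,0,-1],[-0.027,0.029,0,0,0,0,-1],[-0.027,0.029,0,0,0,0,-1],[-0.027,0.029,0,0,0,0,-1],[-0.027,0.029,0,0,0,0,-1],[-0.027,0.029,0,0,0,0,-1]]]'
python3 -m pendant '[[[0,0,0,0,0,0.14,-1],[0,0,0,0,0,0.14,-1],[0,0,0,0,0,0.14,-1],[0,0,0,0,0,0.14,-1],[0,0,0,0,0,0.14,-1]]]'
python3 -m pendant '[[[0,0,0,0,0,0.14,-1],[0,0,0,0,0,0.14,-1],[0,0,0,0,0,0.14,-1],[0,0,0,0,0,0.14,-1],[0,0,0,0,0,0.14,-1],[0,0,0,0,0,0.15,-1],[0,0,0,0,0,0,-1]]]'
python3 - <<'E'
from h import *
print(ctrl.get_obs())
cal=K("wrist"); p,d=ctrl.camera("wrist"); cv2.imwrite("pics/w1.png",p[:,:,::-1]); np.savez("pics/w1.npz",p=p,d=d,T=cal[3])
E
```

```text
time_s: 0.95
eef_pos: [0.3669, 0.218, 0.2562]
eef_rot: [0.0, 0.849, 0.528, 0.0]
wrist_force: [1.1, 0.6, -0.8]
opening: 0.997
time_s: 1.75
eef_pos: [0.4796, -0.0784, 0.2561]
eef_rot: [-0.0, 0.849, 0.528, 0.0]
wrist_force: [0.2, -0.2, 0.3]
opening: 1.002
time_s: 2.25
eef_pos: [0.4792, -0.0768, 0.256]
eef_rot: [-0.0, 0.979, 0.202, -0.0]
wrist_force: [-0.3, 0.3, -0.9]
opening: 1.002
time_s: 2.95
eef_pos: [0.4793, -0.0767, 0.2561]
eef_rot: [-0.0, 0.976, -0.217, -0.0]
wrist_force: [-0.2, -0.4, 0.5]
opening: 1.001
{'time_s': 2.95, 'q': array([-4.03847997e-01, -2.29963004e-02,  1.82583864e+00, -5.45106662e-05,
        1.33919070e+00,  3.44614543e-02]), 'dq': array([ 0.00017305,  0.00142758, -0.00143503, -0.00024152, -0.00054005,
       -0.1580995 ]), 'joint_efforts': array([-6.36941695e-03, -3.37866032e+01, -3.49779224e+01,  1.35384173e-03,
        1.27761159e-03,  1.59654044e+00]), 'eef_pos': array([ 0.47925037, -0.07671278,  0.2560566 ]), 'eef_rot': array([-1.43625224e-05,  9.76082902e-01, -2.17398526e-01, -2.21320808e-04]), 'wrist_force': array([-0.18138324, -0.38171812,  0.51233728]), 'torque': array([ 0.01913877, -0.08696055,  0.01154678]), 'opening': 1.000961394175834}
```

View pics/w1.png

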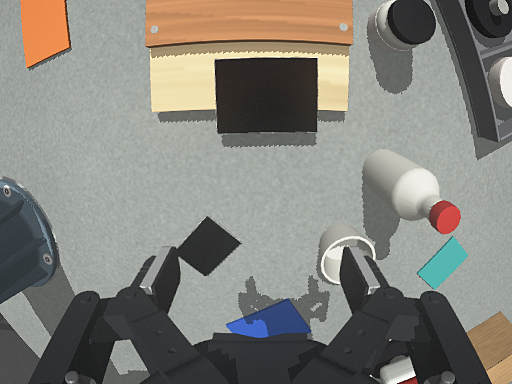

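```bash
cat > meas.py <<'E'
from h import *
def run(p,T,seg=None,box=(120,380,0,200)):
    f,cx,cy,_=K("wrist"); cal=(f,cx,cy,T); u0,u1,v0,v1=box
    hsv=cv2.cvtColor(p,cv2.COLOR_RGB2HSV); g=p.max(2).astype(np.float32)
    win=np.zeros(g.shape,np.uint8); win[v0:v1,u0:u1]=1
    def big(m):
        m=cv2.morphologyEx(m.astype(np.uint8)*win,cv2.MORPH_OPEN,np.ones((3,3)))
        c,_=cv2.findContours(m,cv2.RETR_EXTERNAL,cv2.CHAIN_APPROX_NONE); return max(c,key=cv2.contourArea)[:,0]
    out={}
    for nm,m,z in(("panel",g<60,.026),("ledge",(hsv[...,0]<30)&(hsv[...,1]>50)&(g>200),.020),("bed",(hsv[...,0]<22)&(hsv[...,1]>100)&(g>80),.036)):
        c=big(m); W=plane("wrist",c,z,cal)[:,:2]; r=cv2.minAreaRect((W*1000).astype(np.float32))
        out[nm]=(c,W,r); print(nm,np.round(r[0],1),np.round(r[1],1),round(r[2],2), c.min(0),c.max(0))
    return out,cal
if __name__=="__main__":
    import sys
    D=np.load(sys.argv[1]); run(D["p"],D["T"])
E
python3 meas.py pics/w1.npz
```

```text
panel [521.3  -7. ] [ 87.2 117. ] 66.06 [215  58] [316 132]
ledge [509.7  18.2] [ 68.4 239.3] 64.88 [150  51] [348 111]
bed [540.6  84.4] [ 58.4 239.1] 63.93 [146   0] [352  45]
```

The wrist view shows the panel at (216..317, 58..132) on the pale ledge, with the step line at row ~46. The two views agree on the rest origin, about (528.5, 58.5) mm at 65°. The panel centre sits at rest (-62, -21), so the leading edge is about 17 mm short of the step, which is within the given range. Next I tilt 30° and shift sideways.

```bash
python3 -m pendant '[[[0.0043,0,0,0,0,0,-1],[0.0043,0,0,0,0,0,-1],[0,0,0,0.105,0,0,-1],[0,0,0,0.105,0,0,-1],[0,0,0,0.105,0,0,-1],[0,0,0,0.105,0,0,-1],[0,0,0,0.104,0,0,-1],[0,0,0,0,0,0,-1],[0,0,0,0,0,0,-1]]]'
cat > st.py <<'E'
from h import *
from scipy.spatial.transform import Rotation as R
O=np.array([.5285,.0585,0]); a=np.radians(65.0); RR=np.array([[np.cos(a),np.sin(a),0],[-np.sin(a),np.cos(a),0],[0,0,1]])
def rest(P): return (np.asarray(P)-O)@RR.T*1000
def state():
    o=ctrl.get_obs(); q=o["eef_rot"]; Rt=R.from_quat([q[1],q[2],q[3],q[0]]).as_matrix()
    M=RR@Rt; t=rest(o["eef_pos"])
    print("t",round(o["time_s"],2),"TCP rest",t.round(1),"tool x,y,z in rest",M.T.round(3).tolist())
    ty=M[:,1]; tz=M[:,2]
    print("B",(t+12*tz-10.5*ty).round(1),"A",(t+12*tz+10.5*ty).round(1),"F rest",(RR@o["wrist_force"]).round(1),"op",round(o["opening"],3),"q",o["q"].round(2))
    return t,M
if __name__=="__main__": state()
E
python3 st.py
```

```text
time_s: 3.9
eef_pos: [0.4872, -0.0812, 0.256]
eef_rot: [-0.252, 0.943, -0.21, 0.056]
wrist_force: [-0.4, -0.7, 0.9]
opening: 1.0
t 3.9 TCP rest [-144.1  -21.6  256. ] tool x,y,z in rest [[-0.002, -1.0, -0.0], [-0.867, 0.002, -0.498], [0.498, -0.0, -0.867]]
B [-129.   -21.6  250.8] A [-147.2  -21.5  240.4] F rest [-0.8  0.1  0.9] op 1.0 q [-0.72 -0.    1.89  0.5   1.43 -0.39]
```

```bash
python3 -m pendant '[[[0,0.0125,0.0217,0,0,0,-1],[0,0.0125,0.0217,0,0,0,-1],[0,0.0125,0.0217,0,0,0,-1],[0,0.0125,0.0217,0,0,0,-1],[0,0.0125,0.0217,0,0,0,-1],[0,0.0125,0.0217,0,0,0,-1],[0,0.0125,0.0217,0,0,0,-1],[0,0.0125,0.0217,0,0,0,-1],[0,0,0,0,0,0,-1]]]'; python3 st.py
python3 - <<'E'
from h import *
for n in("wrist","scene"):
    cal=K(n); p,d=ctrl.camera(n); cv2.imwrite(f"pics/{n}2.png",p[:,:,::-1] if n=="wrist" else cv2.resize(p[120:270,180:380,::-1],(800,600)))
E
```

```text
time_s: 4.8
eef_pos: [0.4861, -0.0782, 0.0537]
eef_rot: [-0.253, 0.943, -0.209, 0.054]
wrist_force: [0.0, 0.5, -0.5]
opening: 0.999
t 4.8 TCP rest [-141.8  -19.3   53.7] tool x,y,z in rest [[0.002, -1.0, -0.005], [-0.866, 0.0, -0.5], [0.5, 0.005, -0.866]]
B [-126.7  -19.3   48.6] A [-144.9  -19.3   38.1] F rest [ 0.4  0.2 -0.5] op 0.999 q [-0.71  0.34  1.99  0.59  1.05 -0.64]
```

View pics/wrist2.png

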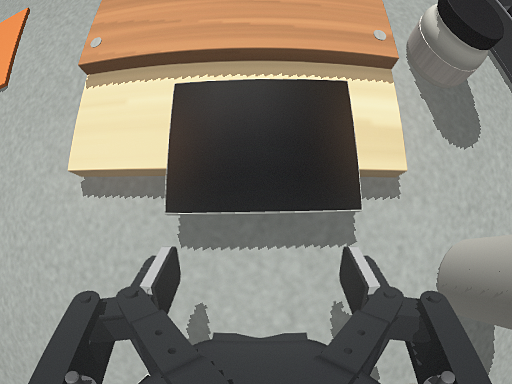

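View pics/scene2.png

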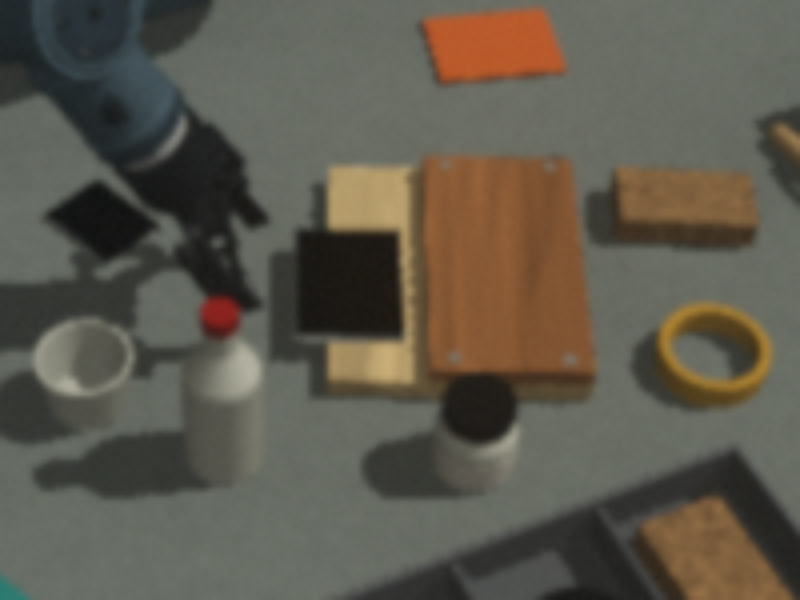

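The wrist view shows the panel at (165..360, 80..213), centred between the fingers at columns 160 and 358. The fingers are clear of the bottle and cup. I'll go down another 34 mm.

```bash
python3 -m pendant '[[[0,0.0042,0.0073,0,0,0,-1],[0,0.0042,0.0073,0,0,0,-1],[0,0.0042,0.0073,0,0,0,-1],[0,0.0042,0.0073,0,0,0,-1],[0,0,0,0,0,0,-1],[0,0,0,0,0,0,-1]]]'; python3 st.py
```

```text
time_s: 5.5
eef_pos: [0.4871, -0.08, 0.022]
eef_rot: [-0.253, 0.943, -0.21, 0.056]
wrist_force: [0.2, -0.4, 0.6]
opening: 0.999
t 5.5 TCP rest [-143.   -21.1   22. ] tool x,y,z in rest [[-0.001, -1.0, -0.001], [-0.866, 0.001, -0.501], [0.501, 0.0, -0.866]]
B [-127.9  -21.1   16.8] A [-146.1  -21.     6.3] F rest [-0.3 -0.4  0.6] op 0.999 q [-0.72  0.42  1.99  0.61  0.99 -0.69]
```

```bash
python3 -m pendant '[[[0,-0.0039,0.0028,0,0,0,-1],[0,-0.0039,0.0028,0,0,0,-1],[0,-0.0039,0.0028,0,0,0,-1],[0,-0.0039,0.0028,0,0,0,-1],[0,0,0,0,0,0,-1]]]'; python3 st.py
python3 -m pendant '[[[0,-0.0022,0.00125,0,0,0,-1],[0,-0.0022,0.00125,0,0,0,-1],[0,-0.0022,0.00125,0,0,0,-1],[0,-0.0022,0.00125,0,0,0,-1],[0,-0.0022,0.00125,0,0,0,-1],[0,0,0,0,0,0,-1]]]'; python3 st.py
python3 - <<'E'
from h import *
n="wrist"
cal=K(n); p,d=ctrl.camera(n); cv2.imwrite(f"pics/{n}3.png",p[:,:,::-1]); np.savez("pics/w3.npz",p=p,d=d,T=cal[3])
E
```

```text
time_s: 6.0
eef_pos: [0.4955, -0.062, 0.0204]
eef_rot: [-0.253, 0.943, -0.209, 0.056]
wrist_force: [-0.0, -0.0, 0.3]
opening: 1.002
t 6.0 TCP rest [-123.1  -21.    20.4] tool x,y,z in rest [[0.0, -1.0, -0.0], [-0.866, -0.0, -0.5], [0.5, 0.0, -0.866]]
B [-108.   -21.    15.2] A [-126.2  -21.     4.7] F rest [-0.   0.   0.3] op 1.002 q [-0.67  0.42  1.99  0.63  0.97 -0.66]
time_s: 6.6
eef_pos: [0.5008, -0.051, 0.0205]
eef_rot: [-0.253, 0.943, -0.209, 0.056]
wrist_force: [-0.3, 0.8, 0.9]
opening: 1.002
t 6.6 TCP rest [-110.9  -21.2   20.5] tool x,y,z in rest [[-0.0, -1.0, -0.0], [-0.866, 0.0, -0.5], [0.5, -0.0, -0.866]]
B [-95.8 -21.2  15.3] A [-114.   -21.2    4.8] F rest [0.6 0.6 0.9] op 1.002 q [-0.65  0.42  1.98  0.64  0.96 -0.64]
```

View pics/wrist3.png

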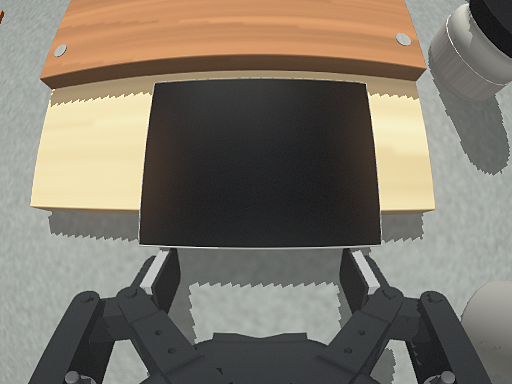

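The fingers are on the rear edge (row 246) at columns 160 and 360. The leading edge at row 82 is not yet at the step. I'll measure the gap.

```bash
cat > gap.py <<'E'
import sys
from st import *
def gap(p,T):
    f,cx,cy,_=K("wrist"); cal=(f,cx,cy,T)
    g=p.max(2); m=((g<60)).astype(np.uint8); m[:60]=0; m[240:]=0
    m=cv2.morphologyEx(m,cv2.MORPH_OPEN,np.ones((5,5)))
    c=max(cv2.findContours(m,cv2.RETR_EXTERNAL,cv2.CHAIN_APPROX_NONE)[0],key=cv2.contourArea)[:,0]
    W=rest(plane("wrist",c,.026,cal)); x0,x1=np.percentile(W[:,0],[1,99]); y0,y1=W[:,1].min(),W[:,1].max()
    L=W[(W[:,0]>x1-6)&(W[:,1]>y0+8)&(W[:,1]<y1-8)]; s,b=np.polyfit(L[:,1],L[:,0],1); ym=(y0+y1)/2
    print("y",y0.round(1),y1.round(1),"lead x at a/b",(s*(ym+55)+b).round(1),(s*(ym-55)+b).round(1),"min x",x0.round(1))
if __name__=="__main__":
    D=np.load(sys.argv[1]); gap(D["p"],D["T"])
E
python3 gap.py pics/w3.npz
```

```text
y -81.3 37.0 lead x at a/b -10.1 -8.5 min x -93.7
```

```bash

python3 -m pendant '[[[0,-0.0017,0.001,0,0,0,-1],[0,-0.0017,0.001,0,0,0,-1],[0,-0.0017,0.001,0,0,0,-1],[0,-0.0017,0.001,0,0,0,-1],[0,0,0,0,0,0,-1]]]'; python3 st.py
python3 - <<'E'
from gap import *
cal=K("wrist"); p,d=ctrl.camera("wrist"); cv2.imwrite("pics/w4.png",p[:,:,::-1]); gap(p,cal[3])
E
```

```text
time_s: 7.15
eef_pos: [0.5042, -0.0439, 0.0204]
eef_rot: [-0.253, 0.943, -0.209, 0.056]
wrist_force: [-0.4, -0.2, -0.8]
opening: 1.005
t 7.15 TCP rest [-103.1  -21.2   20.4] tool x,y,z in rest [[-0.0, -1.0, -0.0], [-0.866, 0.0, -0.5], [0.5, -0.0, -0.866]]
B [-88.  -21.2  15.3] A [-106.2  -21.2    4.7] F rest [-0.4  0.2 -0.8] op 1.005 q [-0.63  0.42  1.98  0.64  0.96 -0.63]
y -81.2 37.2 lead x at a/b -0.6 -0.6 min x -85.9
```

```bash

python3 -m pendant '[[[0,-0.0005,0.0003,0,0,0,-1],[0,-0.0005,0.0003,0,0,0,-1],[0,0,0,0,0,0,-1],[0,0,0,0,0,0,-1]]]'; python3 st.py
python3 - <<'E'
from gap import *
cal=K("wrist"); p,d=ctrl.camera("wrist"); cv2.imwrite("pics/w5.png",p[:,:,::-1]); gap(p,cal[3])
E
```

```text
time_s: 7.6
eef_pos: [0.5046, -0.0432, 0.0203]
eef_rot: [-0.253, 0.943, -0.209, 0.056]
wrist_force: [-0.4, -2.0, 0.5]
opening: 1.003
t 7.6 TCP rest [-102.3  -21.3   20.3] tool x,y,z in rest [[-0.001, -1.0, -0.0], [-0.866, 0.001, -0.5], [0.5, -0.0, -0.866]]
B [-87.2 -21.3  15.2] A [-105.4  -21.3    4.7] F rest [-2.  -0.4  0.5] op 1.003 q [-0.63  0.42  1.98  0.64  0.96 -0.63]
y -81.3 37.1 lead x at a/b 0.1 0.0 min x -85.0
```

View pics/w5.png

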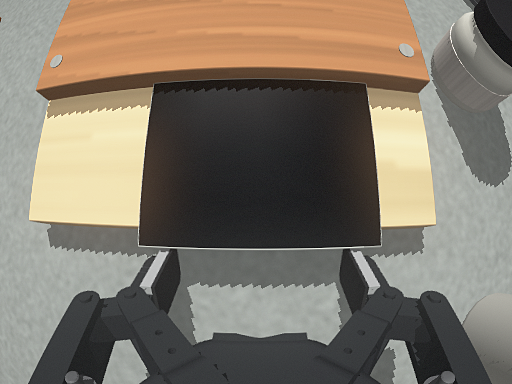

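Flush: both ends measure 0.0–0.1 mm from the step, with 2 N of contact force. Next I tip the edge up along an arc about the step corner.

```bash

python3 -m pendant '[[[0,-0.0036,-0.0053,0,0,0,-1],[0,-0.0039,-0.0051,0,0,0,-1],[0,-0.0041,-0.0048,0,0,0,-1],[0,-0.0044,-0.0045,0,0,0,-1],[0,-0.0047,-0.0042,0,0,0,-1],[0,0,0,0,0,0,-1]]]'; python3 st.py
python3 - <<'E'
from h import *
for n in("wrist","scene"):
    cal=K(n); p,d=ctrl.camera(n); cv2.imwrite(f"pics/{n}6.png",p[:,:,::-1] if n=="wrist" else cv2.resize(p[120:270,180:380,::-1],(800,600),interpolation=cv2.INTER_CUBIC))
E
```

```text
time_s: 8.25
eef_pos: [0.5078, -0.0378, 0.0526]
eef_rot: [-0.253, 0.943, -0.209, 0.057]
wrist_force: [-0.9, -1.8, 0.5]
opening: 1.003
t 8.25 TCP rest [-96.  -21.9  52.6] tool x,y,z in rest [[-0.001, -1.0, 0.002], [-0.866, -0.0, -0.501], [0.501, -0.002, -0.866]]
B [-80.9 -21.9  47.4] A [-99.1 -21.9  36.9] F rest [-2.   0.1  0.5] op 1.003 q [-0.62  0.35  1.99  0.62  1.   -0.57]
```

View pics/wrist6.png

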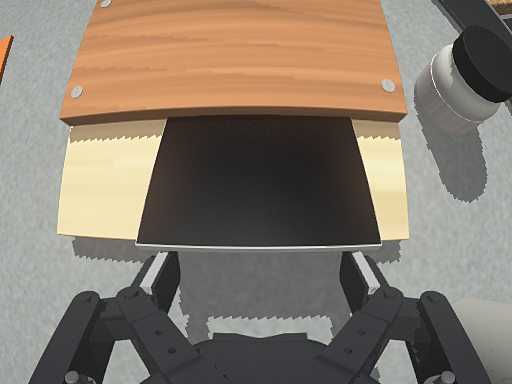

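View pics/scene6.png

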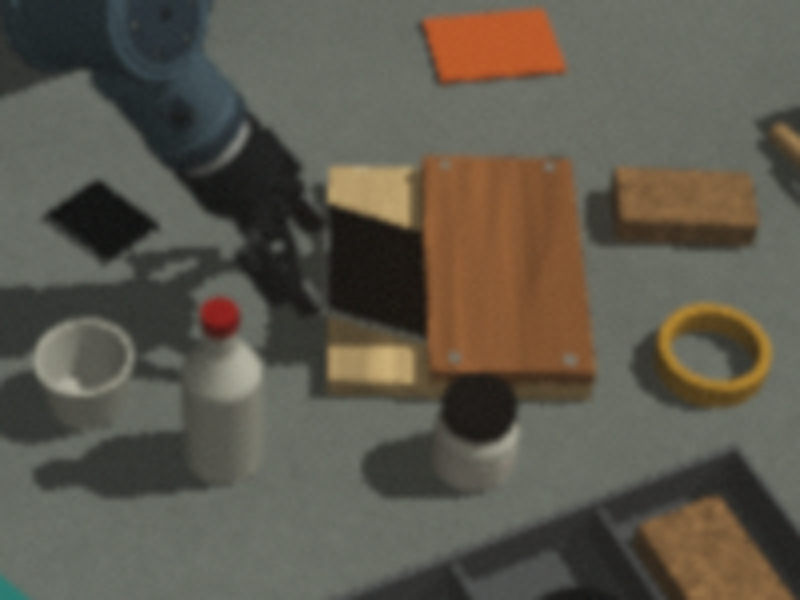

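The panel has tipped about 20°, its rear edge level on both fingers (row 246) and its leading edge still at the step. I'll continue.

```bash

python3 -m pendant '[[[0,-0.005,-0.0039,0,0,0,-1],[0,-0.0053,-0.0035,0,0,0,-1],[0,-0.0055,-0.0031,0,0,0,-1],[0,-0.0057,-0.0027,0,0,0,-1],[0,-0.0058,-0.0023,0,0,0,-1],[0,-0.006,-0.0019,0,0,0,-1],[0,0,0,0,0,0,-1]]]'; python3 st.py
python3 - <<'E'
from h import *
for n in("wrist","scene"):
    cal=K(n); p,d=ctrl.camera(n); cv2.imwrite(f"pics/{n}7.png",p[:,:,::-1] if n=="wrist" else cv2.resize(p[120:270,180:380,::-1],(800,600),interpolation=cv2.INTER_CUBIC))
E
```

```text
time_s: 9.05
eef_pos: [0.5161, -0.019, 0.0839]
eef_rot: [-0.253, 0.943, -0.209, 0.057]
wrist_force: [-0.7, -0.0, -0.1]
opening: 0.998
t 9.05 TCP rest [-75.5 -21.6  83.9] tool x,y,z in rest [[0.0, -1.0, 0.001], [-0.866, -0.001, -0.5], [0.5, -0.001, -0.866]]
B [-60.4 -21.6  78.8] A [-78.6 -21.6  68.2] F rest [-0.3  0.6 -0.1] op 0.998 q [-0.57  0.29  1.98  0.61  1.04 -0.5 ]
```

View pics/wrist7.png

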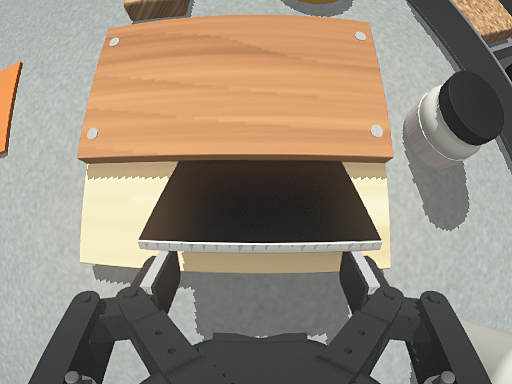

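View pics/scene7.png

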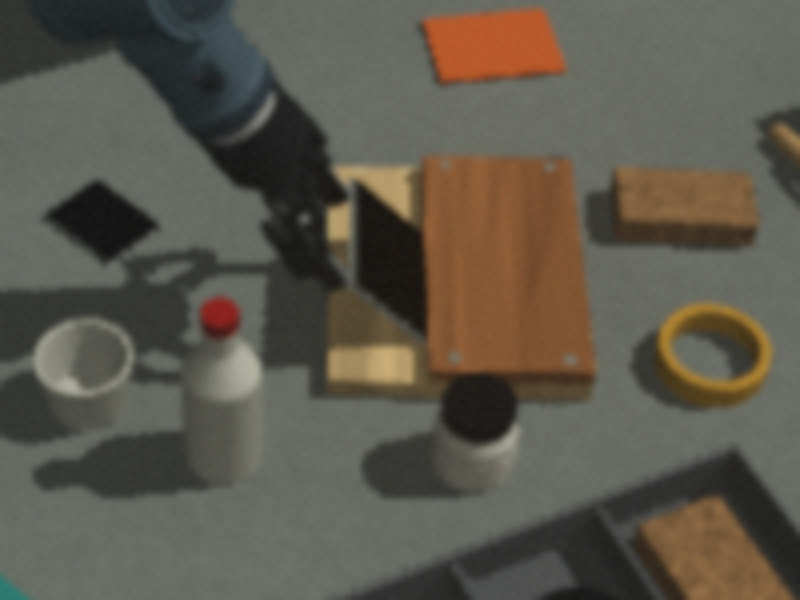

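```bash

python3 -m pendant '[[[0,-0.0061,-0.0015,0,0,0,-1],[0,-0.0062,-0.0011,0,0,0,-1],[0,-0.0063,-0.0007,0,0,0,-1],[0,-0.0063,-0.0002,0,0,0,-1],[0,0,0,0,0,0,-1],[0,0,0,0,0,0,-1]]]'; python3 st.py
python3 - <<'E'
from h import *
for n in("wrist","scene"):
    cal=K(n); p,d=ctrl.camera(n); cv2.imwrite(f"pics/{n}8.png",p[:,:,::-1] if n=="wrist" else cv2.resize(p[120:270,180:380,::-1],(800,600),interpolation=cv2.INTER_CUBIC))
E
```

```text
time_s: 9.75
eef_pos: [0.5241, -0.0014, 0.0988]
eef_rot: [-0.253, 0.943, -0.209, 0.056]
wrist_force: [-0.6, 0.2, 0.2]
opening: 0.995
t 9.75 TCP rest [-56.1 -21.4  98.8] tool x,y,z in rest [[-0.0, -1.0, 0.0], [-0.866, -0.0, -0.5], [0.5, -0.0, -0.866]]
B [-41.  -21.4  93.6] A [-59.2 -21.4  83.1] F rest [-0.1  0.6  0.2] op 0.995 q [-0.53  0.26  1.97  0.61  1.05 -0.44]
```

View pics/wrist8.png

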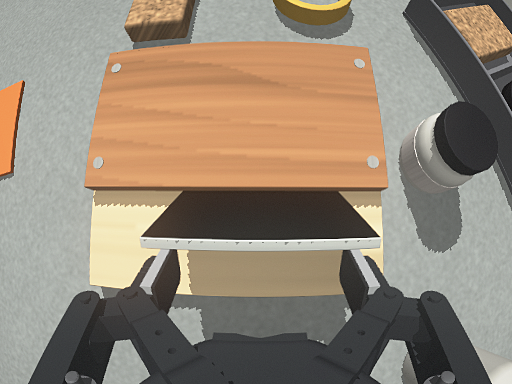

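View pics/scene8.png

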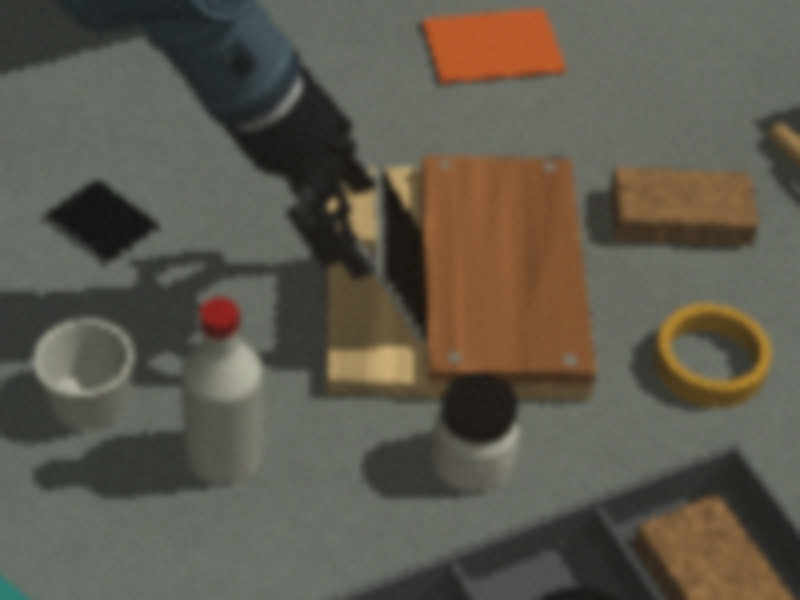

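The panel stands at about 61°, square on both fingers. I'll carry on nearly level toward upright.

```bash

python3 -m pendant '[[[0,-0.005,0.0019,0,0,0,-1],[0,-0.005,0.0019,0,0,0,-1],[0,-0.005,0.0019,0,0,0,-1],[0,-0.005,0.0019,0,0,0,-1],[0,0,0,0,0,0,-1],[0,0,0,0,0,0,-1]]]'; python3 st.py
python3 - <<'E'
from h import *
for n in("wrist","scene"):
    cal=K(n); p,d=ctrl.camera(n); cv2.imwrite(f"pics/{n}9.png",p[:,:,::-1] if n=="wrist" else cv2.resize(p[120:270,180:380,::-1],(800,600),interpolation=cv2.INTER_CUBIC))
E
```

```text
time_s: 10.45
eef_pos: [0.533, 0.0179, 0.1021]
eef_rot: [-0.253, 0.943, -0.209, 0.056]
wrist_force: [-0.2, -0.3, 1.0]
opening: 0.998
t 10.45 TCP rest [-34.9 -21.2 102.1] tool x,y,z in rest [[0.0, -1.0, 0.0], [-0.866, -0.0, -0.5], [0.5, -0.0, -0.866]]
B [-19.8 -21.2  96.9] A [-38.  -21.2  86.4] F rest [-0.4  0.   1. ] op 0.998 q [-0.49  0.26  1.96  0.62  1.04 -0.4 ]
```

View pics/wrist9.png

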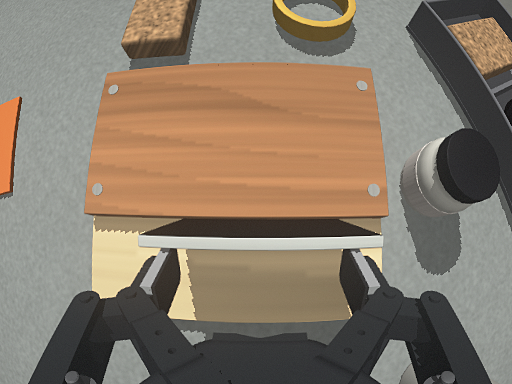

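View pics/scene9.png

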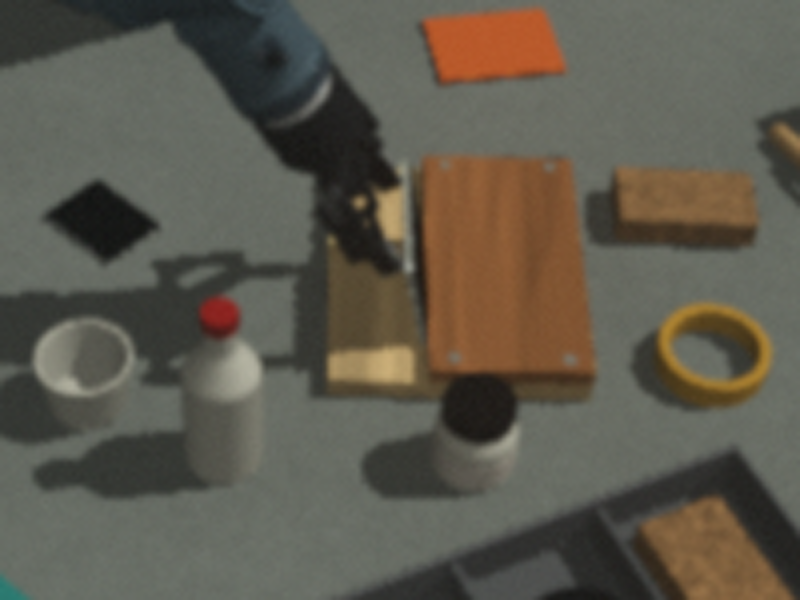

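The panel is at about 78°, near upright and square. I'll push gently on over the step.

```bash

python3 -m pendant '[[[0,-0.0035,0.002,0,0,0,-1],[0,-0.0035,0.002,0,0,0,-1],[0,-0.0035,0.002,0,0,0,-1],[0,-0.0035,0.002,0,0,0,-1],[0,-0.0035,0.002,0,0,0,-1],[0,0,0,0,0,0,-1]]]'; python3 st.py
python3 - <<'E'
from h import *
for n in("wrist","scene"):
    cal=K(n); p,d=ctrl.camera(n); cv2.imwrite(f"pics/{n}10.png",p[:,:,::-1] if n=="wrist" else cv2.resize(p[120:270,180:380,::-1],(800,600),interpolation=cv2.INTER_CUBIC))
E
```

```text
time_s: 11.15
eef_pos: [0.5416, 0.0364, 0.1022]
eef_rot: [-0.253, 0.943, -0.209, 0.056]
wrist_force: [0.4, 0.2, 0.2]
opening: 0.999
t 11.15 TCP rest [-14.5 -21.2 102.2] tool x,y,z in rest [[0.0, -1.0, 0.0], [-0.866, -0.0, -0.5], [0.5, -0.0, -0.866]]
B [  0.6 -21.2  97.1] A [-17.6 -21.2  86.6] F rest [ 0.3 -0.3  0.2] op 0.999 q [-0.44  0.27  1.95  0.63  1.02 -0.37]
```

View pics/wrist10.png

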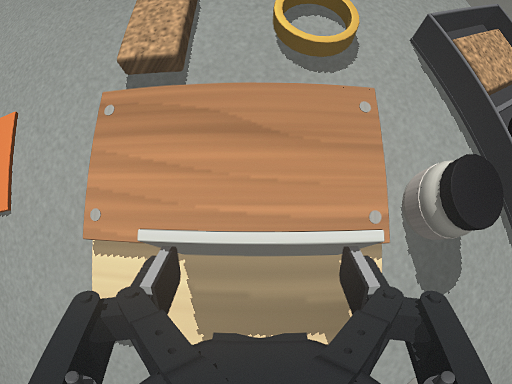

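View pics/scene10.png

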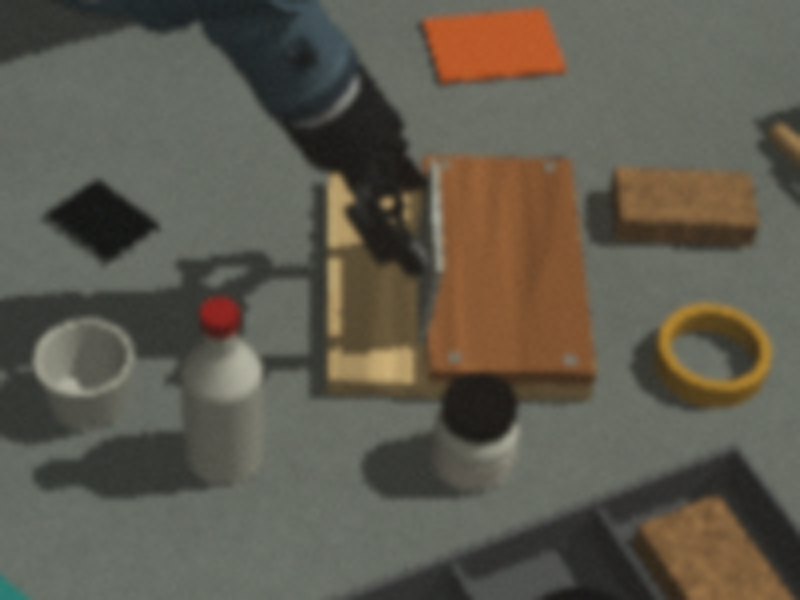

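The panel is at upright, resting on the step with its top edge at row 237. A little more will take it over.

```bash

python3 -m pendant '[[[0,-0.0035,0.002,0,0,0,-1],[0,-0.0035,0.002,0,0,0,-1],[0,-0.0035,0.002,0,0,0,-1],[0,0,0,0,0,0,-1],[0,0,0,0,0,0,-1],[0,0,0,0,0,0,-1],[0,0,0,0,0,0,-1]]]'; python3 st.py
python3 - <<'E'
from h import *
for n in("wrist","scene"):
    cal=K(n); p,d=ctrl.camera(n); cv2.imwrite(f"pics/{n}11.png",p[:,:,::-1] if n=="wrist" else cv2.resize(p[120:270,180:380,::-1],(800,600),interpolation=cv2.INTER_CUBIC))
E
```

```text
time_s: 11.95
eef_pos: [0.5466, 0.0467, 0.1022]
eef_rot: [-0.253, 0.943, -0.209, 0.056]
wrist_force: [-0.4, 0.1, 0.4]
opening: 1.0
t 11.95 TCP rest [ -3.  -21.4 102.2] tool x,y,z in rest [[-0.001, -1.0, -0.0], [-0.866, 0.001, -0.5], [0.5, -0.0, -0.866]]
B [ 12.1 -21.4  97.1] A [ -6.1 -21.4  86.6] F rest [-0.1  0.4  0.4] op 1.0 q [-0.42  0.27  1.94  0.63  1.01 -0.35]
```

View pics/wrist11.png

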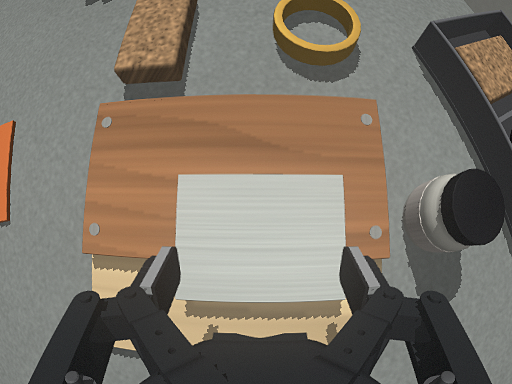

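View pics/scene11.png

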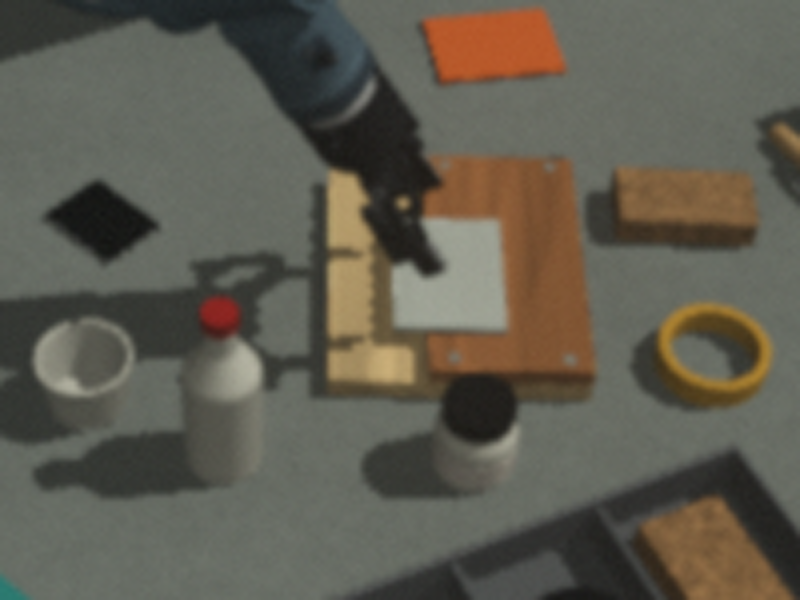

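The panel lies aluminium side up on the bed at wrist (177..345, 174..302). I'll lift the hand straight away and measure.

```bash

python3 -m pendant '[[[0,-0.01,-0.0173,0,0,0,-1],[0,-0.01,-0.0173,0,0,0,-1],[0,-0.01,-0.0173,0,0,0,-1],[0,-0.01,-0.0173,0,0,0,-1],[0,-0.01,-0.0173,0,0,0,-1],[0,-0.01,-0.0173,0,0,0,-1],[0,0,0,0,0,0,-1],[0,0,0,0,0,0,-1],[0,0,0,0,0,0,-1]]]'
python3 - <<'E'
from st import *
state()
cal=K("wrist"); p,d=ctrl.camera("wrist"); cv2.imwrite("pics/w12.png",p[:,:,::-1])
hsv=cv2.cvtColor(p,cv2.COLOR_RGB2HSV); m=((hsv[...,1]<25)&(p.max(2)>175)).astype(np.uint8)
m=cv2.morphologyEx(m,cv2.MORPH_OPEN,np.ones((5,5)))
cs=[c for c in cv2.findContours(m,cv2.RETR_EXTERNAL,cv2.CHAIN_APPROX_NONE)[0] if cv2.contourArea(c)>4000]
for c in cs:
    W=rest(plane("wrist",c[:,0],.042,cal)); r=cv2.minAreaRect(W[:,:2].astype(np.float32)); print("panel rest",np.round(r[0],1),np.round(r[1],1),r[2])
    k=np.zeros_like(m); cv2.drawContours(k,[c],-1,1,-1); k=cv2.erode(k,np.ones((9,9))); v,u=np.nonzero(k); uv=np.stack([u,v],1)
    o,dr=ray("wrist",uv,cal); zc=dr@cal[3][2,:3]; P=rest(o+dr*(d[v,u]/zc)[:,None]); A=np.c_[P[:,:2]-P[:,:2].mean(0),np.ones(len(P))]
    print("plane fit slopes,height mm",np.linalg.lstsq(A,P[:,2],rcond=None)[0].round(3))
p,d=ctrl.camera("top"); cv2.imwrite("pics/t12.png",p[:,:,::-1])
E
```

```text
time_s: 12.95
eef_pos: [0.5459, 0.047, 0.2208]
eef_rot: [-0.253, 0.943, -0.21, 0.055]
wrist_force: [-0.3, -0.2, 0.5]
opening: 0.997
t 12.95 TCP rest [ -3.  -20.7 220.8] tool x,y,z in rest [[-0.001, -1.0, -0.002], [-0.866, 0.002, -0.5], [0.5, 0.001, -0.866]]
B [ 12.1 -20.7 215.7] A [ -6.1 -20.6 205.2] F rest [-0.3  0.2  0.5] op 0.997 q [-0.42  0.08  1.88  0.56  1.23 -0.19]
panel rest [ 18.1 -22.7] [118.9  89.5] 89.66433715820312
plane fit slopes,height mm [-1.6000e-02  1.0000e-03  4.3671e+01]
```

View pics/w12.png

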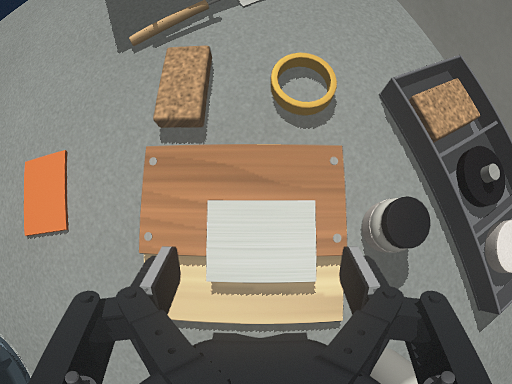

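View pics/t12.png

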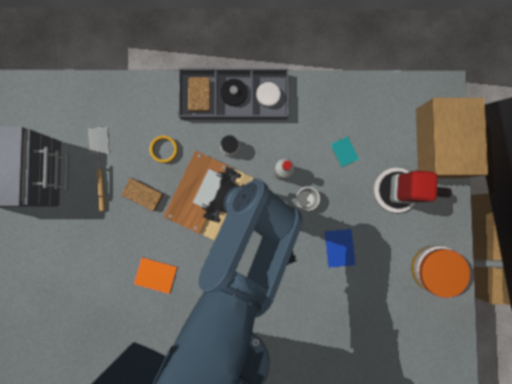

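The panel is flat (slope under 1°) with its centre at rest (18, -23) and its top surface at about 43 mm. The bystanders sit at the same pixels as at the start, and the fingers are more than 160 mm above the panel.

```bash
python3 -c "
from bench import ctrl
print(ctrl.hand_in())"
```

```text
the job is handed in; nothing more can be done
None
```

I pushed the black panel flush against the step with the outside of the open fingers. Then I tipped it up on its leading edge and over the step, and it now lies on the raised bed, lacquered face down. I handed the job in at about 13 s; hand-in reports no verdict.

- **Flush:** before tipping, both ends of the leading edge measured within about 0.1 mm of the step, with 2 N of contact force.
- **Standing:** the panel went up evenly on both fingers, and its leading edge stayed at the step. The wrist force readings, taken at pauses between moves, stayed around 2 N or less.
- **Final position:** the panel lies flat to about 1°, aluminium side up, with its centre at rest x = 18 mm, y = -23 mm.
- **Surroundings:** I compared the bystanders with the first picture by eye, and they appear at the same places. The fingers are over 160 mm above the panel.

One check disagreed slightly. The depth image put the panel's top at 43.7 mm where 42 mm was expected, which is within the 2 mm calibration accuracy. That puts its centre at 39–41 mm, inside the 33–46 mm allowed.

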